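# Close and latch the press control box

### The arm

A 6-joint arm with a two-finger parallel gripper is mounted at the origin on the work surface. World frame = base frame: x ahead of the robot, y to its left, z up, the work surface at z = 0. Lengths are in m, angles in rad, forces in N, time in s.
With the tool pointing down it reaches from about 0.35 to 0.725 m from the base axis. Payload 4.3 kg.
Tool frame: the origin (TCP) lies midway between the tips of the shut fingers; the grasp point (between the pads) lies 19 mm behind it; z points along the fingers, y is the line along which they close (so a half turn about z gives the same grasp; the last joint's range is limited). The gripper opens to 85 mm and grips with 20 to 120 N. Pads are 22 mm wide; open, the fingers measure 114 mm over their backs; the gripper's body (76 mm by 85 mm) begins 54 mm behind the grasp point. The pads swing forward as they close: fully open they stand 13 mm farther back than shut.
Start: joints at [-1.432, 0.377, 0.081, 1.274, 0, 1.46], TCP at [0.142, -0.557, 0.231] pointing down, gripper open.
Joint ranges: [-2.72, 2.72], [-0.84, 1.66], [-1.02, 1.22], [-1.77, 2.12], [-1.37, 1.28], [-3.14, 3.14]. Speed limits (rad/s): [2.57, 2.57, 3.14, 3.14, 3.14, 3.14].

### API

Orientations are given as a unit quaternion [w, x, y, z].
In Python, from rig import get_state, read_camera, camera_info, close_job gives the robot as it stands.
- The arm moves only by the shell command python3 -m creep 'ROWS'. ROWS is JSON, a list of rows, each a list of 5 numbers: the shift along the tool's x, y, z in m, then the turn about the tool's z in rad, then the opening, from 0 (shut) to 1 (fully open). In form: [[tx, ty, tz, spin, grip], ...]. A call has 1 to 12 rows; each row shifts and turns the commanded pose from where the row before left it, along the tool's axes as they then stand; what a row does not reach is not made up. A row lasts 1/12 s, in which the tool goes at most 41.7 mm and 7.16 degrees, less where a joint would pass 70% of its speed; a pose out of reach is approached as far as the arm can. A call is refused whole if a number of a shift passes 0.0417 or a number of a turn 0.125, either way. A call with a gripper value outside its range is refused whole. The fingers move at their own pace and stop on an object; the grip force is fixed at half the most. Time passes only in rows, so rows that do not move let the fingers close. It gives the time, the measured TCP pose, the force, the opening and the grip force at its end, in the units of the state.
- get_state(): the state, without advancing time (a new reading comes with each control period).
- read_camera(name): name is "scene" or "top" or "wrist"; returns the picture (480x640x3 uint8, blue, green, red); there is no depth.
- camera_info(name): a dict with "fx", "fy", "cx", "cy" (pixels), "rvec" (rotation vector, rad) and "tvec" (3), from world to camera coordinates, as OpenCV has them. Camera axes: x right, y down, z forward; pixel columns grow to the right and rows downward; lengths in m; the calibration is good to about 2 mm. The wrist camera is an equidistant fisheye: a pixel r from the principal point sees the ray r / f radians off the axis. A picture is of the moment at which its call begins: read the wrist's pose just before it. camera_info takes no time and is no camera call; for the wrist camera it gives the pose at the moment of the call.
- close_job(): hands the job in; it is judged then, once.
The state is a dict: "clock": time; "q": joint angles; "joint_vel": joint speeds; "effort": joint torques, N m; "tool_pos": TCP position; "tcp_rot": TCP orientation; "force": force on the tool from outside, world axes, zero at the start; "torque": the same for the moment, N m; "grip_width": finger opening in m; "finger_force": force on a finger pad.
Only numpy, scipy, OpenCV 4.12 (cv2) and the standard library are available. Lean on these libraries where they do the work, as an engineer would, in place of code of your own. Each camera call takes 0.05 s, during which the arm holds its last target. There are 200 camera calls.

### The job

Close the hinged cover of the grey control box, press it down gently against its springy seal and turn the wing knob a quarter turn clockwise, all the way to its stop, so that the hidden tongue under the cover swings beneath the frame edge and keeps the cover shut once you let go. Do not force anything: if the tongue meets the frame edge, press a little more instead of twisting harder, and press no harder than it takes. Leave the bottle, the pressure gauge, the brass fitting and the tools around the box where they are.

Things in the scene. Friction and masses are not known exactly. Their poses are not given: they have to be found in the camera images.
- case: Grey sheet-metal control box, fixed to the bench, 220 (x) x 280 (y) mm, walls up to 112 mm, open at the top. Origin: centre of its underside, on the bench. Its -x side is the front (knob side), its +x side the hinge side; z is up. Turned about z by up to 0.35 rad.
- hinge (a point): Middle of the hinge line at the rear of the box, at x = +100, y = 0, z = 120 mm in the box's frame; the line runs along the box's y. The cover's underside lies in the plane through the hinge line, its top face 6 mm above that.
- cover: Grey cover plate, 6 mm thick, 217 mm from hinge line to front edge, 292 mm wide; carries the knob; 0.4 kg in all. Origin mid hinge line; x, y in the plate (front edge at x = -217 mm), z square to it. Its z axis leans from vertical by the opening angle: 0.4 to 0.8 rad at the start, -0.01 to 0.07 where it meets the seal, 0 when level. A friction hinge (0.5 N m) keeps it where it is left.
- knob (a joint): Turn of the wing knob (rad): 0 = wing parallel to the box's front edge, grows clockwise seen from above, stop at 1.571 (wing square to the front edge). Starts at 0 to 0.25. Turning friction 0.05 N m. The tongue below the cover turns with it and reaches the inner edge of the frame at about 0.45 rad.
- wing (a point): Grip point of the wing knob: on its axis, 30 mm above the cover's top face, 165 mm from the hinge line, mid-width of the cover. The black wing is a flat bar 44 mm long, 10 mm thick and 30 mm tall (14 to 44 mm above the cover) on a round collar of 32 mm diameter; grip it from above across its thickness, square to the cover: a gripper out of square bends the cover down.
- tongue (a point): End of the steel tongue's middle line, 30 mm from the knob's axis and 20.6 mm below the cover's underside; the tongue is 6 mm thick. It points along the box's -y at knob 0 and to the front at 1.571. It passes beneath the frame edge only if the cover is pressed down far enough; else it is blocked at the edge's side; over 20 N there (about 0.5 N m at the knob) bends it.
- frame: Front frame of the opening, with the steel frame edge and the rubber seal it carries. Origin: middle of its outer strip, at x = -111.5, y = 0, z = 94 mm in the box's frame. Edge and seal are set together up to 7 mm higher or lower than nominal; no listed pose shows this, it must be felt.
- edge_nominal (a point): Nominal place of the lower inner corner of the frame edge, mid-width (true height up to 7 mm off): a horizontal lip 10 mm thick, inner side at x = -81 mm of the box's frame, under which the tongue must swing.
- seal_nominal (a point): Nominal top of the free seal, mid-width (true height up to 7 mm off), 10 mm wide, 197 mm from the hinge line: a spring of about 4.5 N/mm with 8 mm of travel. The tongue clears the edge from about 9 N on the seal (about 11 N pressing down at the knob); above 15 N on the seal (about 18 N at the knob) it is damaged.
- wash_bottle: White plastic bottle, 60 mm in diameter, 150 mm tall, beside the box; origin at the centre of its underside. To be left alone.
- gauge: Round pressure gauge lying face up, 62 mm in diameter, 34 mm tall, beside the box; origin at the centre of its underside. To be left alone.
- driver: Screwdriver 190 mm long lying beside the box; to be left alone. Origin on its underside.
- spanner: Wrench 160 mm long lying beside the box; to be left alone. Origin on its underside.
- fitting: Brass fitting standing beside the box, 28 mm in diameter, 34 mm tall; to be left alone. Origin at the centre of its underside.

How it is judged:
By the outcome, as a careful person would: the job done as asked, in the order asked, and still so for the second after the job is handed in, with the robot touching nothing.
It also fails if it takes over 56 s, if anything falls off the work surface, if the arm or the gripper's body presses on something with over 40 N, if the wrist force passes 120 N, or if a joint passes its speed limit or range.

## Working session

There is one attempt and no reset: what is moved stays moved. The work goes in short steps, Python scripts to look and compute and a shell command to move; the robot and the scene stay as the last step left them, time stands still between calls to the robot, and variables do not carry over. Pictures are saved under pics/ and viewed, at most 10 in all, crops included, and the job is handed in when it is done.

```bash
mkdir -p pics; ls; python3 - <<'E'
from rig import *
import cv2,numpy as np
print(get_state())
for n in("scene","top"):
    im=read_camera(n); cv2.imwrite(f"pics/{n}0.png",im); print(n,camera_info(n))
E
```

```text
pics
{'clock': 0.0, 'q': array([-1.43229514e+00,  3.78064139e-01,  7.96284795e-02,  1.27441364e+00,
        2.02430413e-05,  1.46049636e+00]), 'joint_vel': array([ 1.07039179e-03,  4.75595915e-05, -1.15070285e-03,  9.15044799e-04,
        1.09791838e-04,  1.05347029e-04]), 'effort': array([ 7.34225086e-04, -4.63605487e+01,  2.69874877e+01,  2.11190694e-02,
        5.26164320e-05, -1.04819899e-07]), 'tool_pos': array([ 0.14150951, -0.55663326,  0.23036128]), 'tcp_rot': array([-1.02652908e-03,  9.92271700e-01,  1.24079891e-01, -4.35312612e-06]), 'force': array([-0.06270804,  0.33864365,  0.31899648]), 'torque': array([-0.01188113,  0.01663481,  0.01410039]), 'finger_force': 0.0, 'grip_width': 0.08557855086745918}
scene {'fx': 454.3510199190502, 'fy': 454.3510199190502, 'cx': 323.8893394880236, 'cy': 250.10268697717, 'rvec': array([ 2.29512031, -1.22651045,  0.34352634]), 'tvec': array([-0.31012957,  0.48023981,  0.56019132])}
top {'fx': 475.28198356966715, 'fy': 475.28198356966715, 'cx': 316.3809300941943, 'cy': 241.76280199857877, 'rvec': array([ 2.17214574, -2.23358942,  0.0331014 ]), 'tvec': array([0.03853192, 0.57544847, 0.91927879])}
```

View pics/scene0.png

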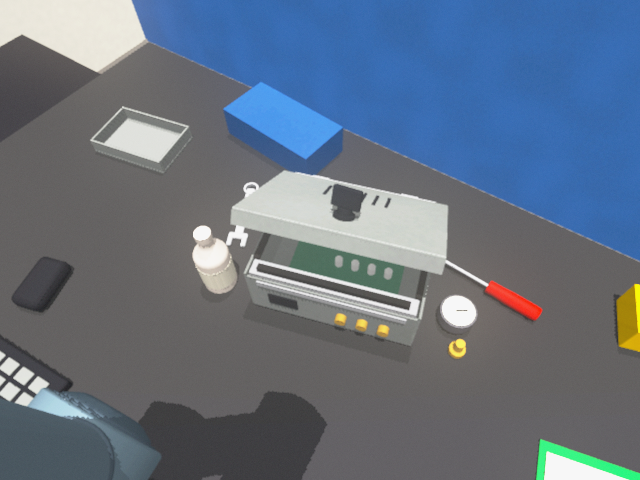

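View pics/top0.png

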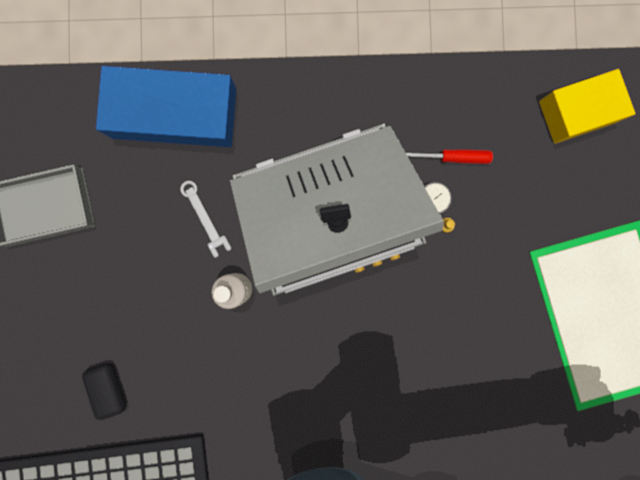

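The scene picture shows the box with its cover ajar: knob near (347,200), frame/seal near (335,290). In the top picture the cover runs (233,178)-(390,127)-(442,222)-(262,291), with the knob at (336,215). I need closer crops for corner pixels.

```bash
python3 - <<'E'
import cv2
for n,(x,y) in dict(scene=(222,168),top=(226,118)).items():
    im=cv2.imread(f"pics/{n}0.png")[y:y+180,x:x+240]
    im=cv2.convertScaleAbs(cv2.resize(im,(800,600),interpolation=cv2.INTER_CUBIC),alpha=1.3)
    cv2.imwrite(f"pics/{n}0c.png",im)
E
cat > h.py <<'E'
import numpy as np,cv2
from rig import *
def ray(n,u,v):
    c=camera_info(n);R=cv2.Rodrigues(c['rvec'])[0]
    d=R.T@np.array([(u-c['cx'])/c['fx'],(v-c['cy'])/c['fy'],1.])
    return -R.T@c['tvec'],d/np.linalg.norm(d)
def plane(n,u,v,z):
    o,d=ray(n,u,v);return o+d*(z-o[2])/d[2]
def tri(a,b,na='scene',nb='top'):
    o1,d1=ray(na,*a);o2,d2=ray(nb,*b)
    t=np.linalg.lstsq(np.c_[d1,-d2],o2-o1,rcond=None)[0]
    p,q=o1+t[0]*d1,o2+t[1]*d2
    return (p+q)/2,np.linalg.norm(p-q)
def proj(n,P):
    c=camera_info(n);K=np.array([[c['fx'],0,c['cx']],[0,c['fy'],c['cy']],[0,0,1]])
    return cv2.projectPoints(np.atleast_2d(P).astype(float),c['rvec'],c['tvec'],K,None)[0][:,0]
E
```

```text
(no output)
```

View pics/scene0c.png

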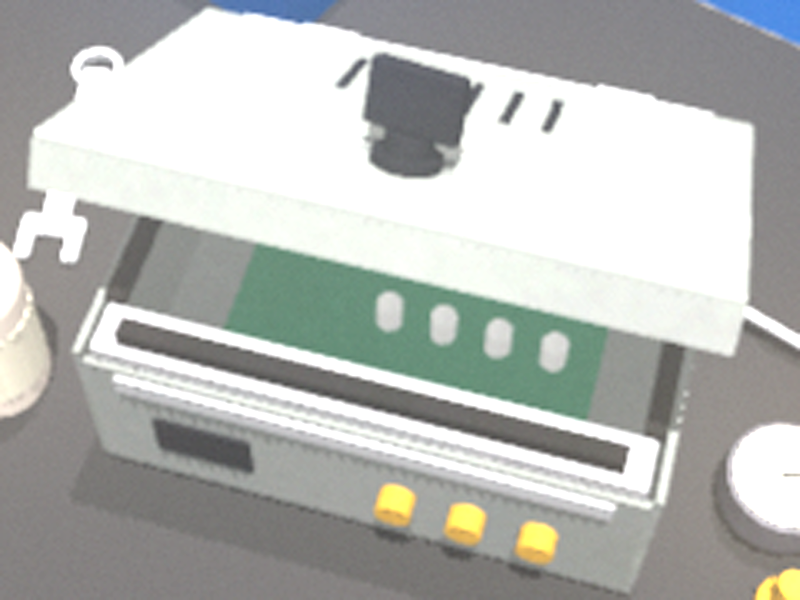

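View pics/top0c.png

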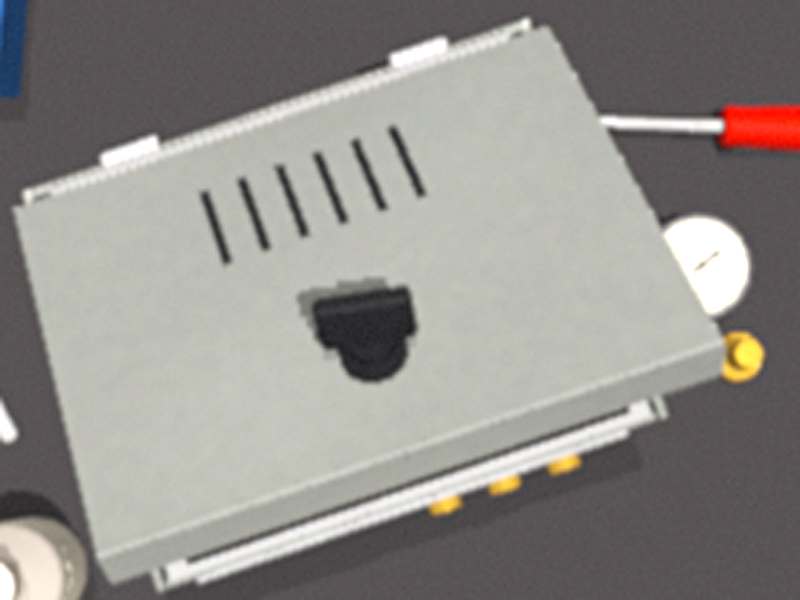

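The crops show the cover corners, in crop pixels. Scene crop: (208,10), (753,124), (36,133), (746,303). Top crop: (17,207), (547,30), (100,552), (722,345). The wing top runs (372,55)-(470,85) in the scene crop and (318,300)-(410,290) in the top crop.

```bash
python3 - <<'E'
from h import *
S=lambda u,v:(222+u*.3,168+v*.3); T=lambda u,v:(226+u*.3,118+v*.3)
P={}
for k,a,b in [('RL',(208,10),(17,207)),('RR',(753,124),(547,30)),('FL',(36,133),(96,552)),('FR',(746,303),(722,345)),
  ('fl',(30,187),(113,583)),('fr',(733,352),(722,375)),('wingL',(372,55),(316,302)),('wingR',(470,85),(411,291)),('collar',(408,165),(374,372))]:
    P[k],e=tri(S(*a),T(*b));print(k,P[k].round(4),round(e,4))
print('botfront',plane('scene',*S(105,448),0),plane('scene',*S(630,590),0))
print('widths',np.linalg.norm(P['RL']-P['RR']),np.linalg.norm(P['FL']-P['FR']),np.linalg.norm(P['FL']-P['RL']),np.linalg.norm(P['FR']-P['RR']))
# fit box yaw, opening: top-face corners in cover frame
from scipy.optimize import least_squares
Q=np.array([[0,.146,.006],[0,-.146,.006],[-.217,.146,.006],[-.217,-.146,.006]])
Rz=lambda a:np.array([[np.cos(a),-np.sin(a),0],[np.sin(a),np.cos(a),0],[0,0,1]])
Ry=lambda a:np.array([[np.cos(a),0,np.sin(a)],[0,1,0],[-np.sin(a),0,np.cos(a)]])
M=np.array([P[k] for k in('RL','RR','FL','FR')])
f=lambda p,Q=Q:p[:2]@np.eye(2,3)+(Rz(p[2])@(np.array([.1,0,.12])+(Ry(p[3])@Q.T).T).T).T
s=least_squares(lambda p:(f(p)-M).ravel(),[.5,0,.3,.5]);print(s.x,(f(s.x)-M).round(4))
# also pixel fit
ps=np.array([S(*a) for a in[(208,10),(753,124),(36,133),(746,303)]]);pt=np.array([T(*a) for a in[(17,207),(547,30),(96,552),(722,345)]])
s2=least_squares(lambda p:np.r_[(proj('scene',f(p))-ps).ravel(),(proj('top',f(p))-pt).ravel()],s.x,loss='soft_l1');print(s2.x,s2.fun.round(1))
print('wing grip',f(s2.x,np.array([[-.165,0,.036],[-.165,.022,.05],[-.165,-.022,.05]])).round(4))
E
```

```text
RL [0.6817 0.1671 0.1246] 0.0031
RR [ 0.7656 -0.1096  0.129 ] 0.0004
FL [0.509  0.1148 0.237 ] 0.0018
FR [ 0.5931 -0.1643  0.2387] 0.001
fl [0.4941 0.1096 0.2203] 0.0015
fr [ 0.5807 -0.1681  0.2232] 0.0006
wingL [0.6149 0.0163 0.2462] 0.0058
wingR [ 0.6192 -0.0265  0.2501] 0.0022
collar [ 0.588  -0.0133  0.2206] 0.0044
botfront [0.48476402 0.10450753 0.        ] [ 0.56908324 -0.16583083  0.        ]
widths 0.289168356341396 0.2915612591276482 0.21252960152095995 0.21171967649756973
[ 0.62701045 -0.00115356  0.29541648  0.55283099] [[ 0.0015  0.0015  0.0005]
 [ 0.0026 -0.0012 -0.0039]
 [-0.0025 -0.0001  0.0021]
 [-0.0015 -0.0002  0.0003]]
[ 0.62689992 -0.00139186  0.29899036  0.55848126] [ 0.5 -0.9  0.9  0.5 -0.6 -0.1  0.8 -0.2 -1.6  0.1  0.  -1.  -0.3  2.2
  0.2  0.4]
wing grip [[ 0.607  -0.0075  0.238 ]
 [ 0.6076  0.0157  0.2498]
 [ 0.6205 -0.0264  0.2498]]
```

Box: centre (0.627, -0.0015), yaw 0.297. The cover stands open 0.556 and the knob is at about 0.2. The corner sizes agree with the given 292 mm and 217 mm. Next I move above a push point beside the knob with the fingers shut.

```bash
python3 -m creep '[[0,0,-0.034,0,0],[0,0,-0.034,0,0],[0,0,-0.034,0,0],[0.034,-0.0231,0,0,0],[0.034,-0.0231,0,0,0],[0.034,-0.0231,0,0,0],[0.034,-0.0231,0,0,0],[0.034,-0.0231,0,0,0],[0.034,-0.0231,0,0,0],[0.034,-0.0231,0,0,0],[0.034,-0.0231,0,0,0],[0.034,-0.0231,0,0,0]]'
python3 -m creep '[[0.034,-0.0231,0,0,0],[0.034,-0.0231,0,0,0],[0.034,-0.0231,0,0,0],[0.034,-0.0231,0,0,0],[0.034,-0.0231,0,0,0],[0.034,-0.0231,0,0,0],[0.034,-0.0231,0,0,0],[0,0,0,0,0],[0,0,0,0,0]]'
```

```text
clock: 1.1
tool_pos: [0.3877, -0.2785, 0.333]
tcp_rot: [-0.0, 0.992, 0.124, -0.0]
force: [1.9, -0.6, 0.7]
grip_width: 0.0002
finger_force: 0.0
clock: 1.85
tool_pos: [0.5785, -0.0633, 0.3318]
tcp_rot: [-0.0, 0.992, 0.126, -0.001]
force: [0.2, -1.4, 0.1]
grip_width: 0.0001
finger_force: 0.0
```

```bash
for i in 1 2 3; do python3 -m creep '[[0,0,0,-0.12,0],[0,0,0,-0.12,0],[0,0,0,-0.12,0],[0,0,0,-0.12,0],[0,0,0,-0.12,0],[0,0,0,-0.12,0],[0,0,0,-0.12,0],[0,0,0,-0.12,0],[0,0,0,-0.12,0],[0,0,0,-0.12,0],[0,0,0,-0.12,0],[0,0,0,-0.12,0]]' >/dev/null; done
python3 -m creep '[[0,0,0,-0.12,0],[0,0,0,-0.12,0],[0,0,0.025,0,0],[0,0,0.025,0,0],[0,0,0.02,0,0],[0,0,0,0,0]]'; python3 -c "
from rig import *;s=get_state();print(s['q'],s['force'],s['torque'])"
```

```text
clock: 5.35
tool_pos: [0.5742, -0.0659, 0.2588]
tcp_rot: [0.002, 0.74, -0.673, -0.004]
force: [-0.8, 0.6, -1.9]
grip_width: -0.0003
finger_force: 0.0
[-2.23673252e-01  3.87726782e-01  1.66913985e-01  1.35859919e+00
 -4.90033769e-04 -1.88892857e+00] [-0.84078204  0.64667699 -1.86212435] [-0.0025847   0.06951377 -0.04988093]
```

```bash
python3 -m creep '[[0,0,0.008,0,0],[0,0,0.008,0,0],[0,0,0.008,0,0],[0,0,0.006,0,0],[0,0,0.006,0,0],[0,0,0.006,0,0]]';  python3 -m creep '[[0,0,0.008,0,0],[0,0,0.008,0,0],[0,0,0.008,0,0],[0,0,0.008,0,0],[0,0,0.008,0,0],[0,0,0.008,0,0],[0,0,0.004,0,0],[0,0,0,0,0],[0,0,0,0,0]]'
```

```text
clock: 5.85
tool_pos: [0.5782, -0.0652, 0.2212]
tcp_rot: [-0.0, 0.74, -0.672, 0.0]
force: [0.9, 0.4, 0.4]
grip_width: -0.0002
finger_force: 0.3
clock: 6.6
tool_pos: [0.5777, -0.0651, 0.169]
tcp_rot: [0.0, 0.74, -0.672, -0.0]
force: [0.9, 0.2, 0.3]
grip_width: 0.0001
finger_force: 0.0
```

```bash
python3 -m creep '[[0,0,0.005,0,0],[0,0,0.005,0,0],[0,0,0.005,0,0],[0,0,0.003,0,0],[0,0,0,0,0],[0,0,0,0,0]]'; python3 - <<'E'
from h import *
im=read_camera('scene');cv2.imwrite('pics/s1.png',cv2.resize(im[150:360,200:480],(800,600),interpolation=cv2.INTER_CUBIC))
E
```

```text
clock: 7.1
tool_pos: [0.5776, -0.0651, 0.1509]
tcp_rot: [0.0, 0.74, -0.672, -0.0]
force: [0.3, 0.9, 0.4]
grip_width: -0.0
finger_force: 0.0
```

View pics/s1.png

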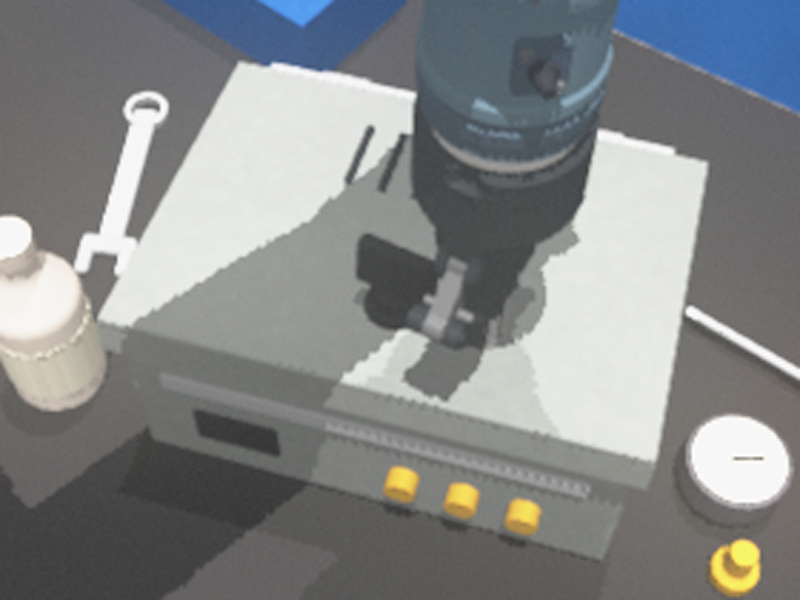

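The cover has followed the fingers and is nearly shut; the wing is clear, to the left of the fingers near crop (395,275). I go on in small steps until the seal is felt.

```bash
python3 -m creep '[[0,0,0.003,0,0],[0,0,0.003,0,0],[0,0,0.002,0,0],[0,0,0,0,0]]'; python3 -m creep '[[0,0,0.002,0,0],[0,0,0.001,0,0],[0,0,0,0,0],[0,0,0,0,0]]';
```

```text
clock: 7.48
tool_pos: [0.5775, -0.0651, 0.1427]
tcp_rot: [0.0, 0.74, -0.672, -0.0]
force: [-0.7, 0.3, -1.0]
grip_width: 0.0003
finger_force: 0.0
clock: 7.82
tool_pos: [0.5778, -0.0651, 0.1402]
tcp_rot: [0.0, 0.74, -0.672, 0.0]
force: [-0.6, -0.3, -0.5]
grip_width: 0.0003
finger_force: 0.0
```

```bash
for i in 1 2; do python3 -m creep '[[0,0,0.001,0,0],[0,0,0,0,0],[0,0,0,0,0]]'|grep -E "pos|^force"; done
```

```text
tool_pos: [0.5779, -0.0652, 0.1393]
force: [-0.1, 0.1, -0.1]
tool_pos: [0.5778, -0.0652, 0.1382]
force: [-0.9, -0.0, -0.0]
```

```bash
for i in 1 2; do python3 -m creep '[[0,0,0.001,0,0],[0,0,0,0,0],[0,0,0,0,0]]'|grep -E "pos|^force"; done
```

```text
tool_pos: [0.5778, -0.0652, 0.1372]
force: [0.3, 0.6, -0.3]
tool_pos: [0.5778, -0.0651, 0.1362]
force: [0.1, 0.9, 0.5]
```

```bash
for i in 1 2; do python3 -m creep '[[0,0,0.001,0,0],[0,0,0,0,0],[0,0,0,0,0]]'|grep -E "pos|^force"; done
```

```text
tool_pos: [0.5778, -0.0651, 0.1352]
force: [-0.7, 0.4, 0.3]
tool_pos: [0.5778, -0.0651, 0.1342]
force: [-0.6, 0.8, -0.1]
```

```bash
for i in 1 2; do python3 -m creep '[[0,0,0.001,0,0],[0,0,0,0,0],[0,0,0,0,0]]'|grep -E "pos|^force"; done
```

```text
tool_pos: [0.5778, -0.0651, 0.1332]
force: [-0.8, -0.0, -0.3]
tool_pos: [0.5778, -0.0652, 0.1322]
force: [-0.6, -0.3, 0.2]
```

```bash
for i in 1 2; do python3 -m creep '[[0,0,0.001,0,0],[0,0,0,0,0],[0,0,0,0,0]]'|grep -E "pos|^force"; done
```

```text
tool_pos: [0.5778, -0.0652, 0.1312]
force: [-0.3, 0.2, 0.7]
tool_pos: [0.5778, -0.0652, 0.1302]
force: [-0.2, 0.3, -0.2]
```

```bash
for i in 1 2; do python3 -m creep '[[0,0,0.001,0,0],[0,0,0,0,0],[0,0,0,0,0]]'|grep -E "pos|^force"; done
```

```text
tool_pos: [0.5779, -0.0652, 0.1293]
force: [-0.1, -0.2, -0.9]
tool_pos: [0.5779, -0.0652, 0.1285]
force: [-0.7, -1.0, 2.2]
```

```bash
python3 -m creep '[[0,0,0.0006,0,0],[0,0,0,0,0],[0,0,0,0,0]]'|grep -E "pos|^force"
```

```text
tool_pos: [0.5779, -0.0652, 0.1282]
force: [-2.1, 0.3, 5.0]
```

The seal is felt at z 0.128, which puts the cover at about 0.01 rad, nearly level. I lift, move over the wing, open, and check with the wrist camera.

```bash
python3 -m creep '[[0,0,-0.01,0,0],[0,0,-0.03,0,0],[0,0,-0.03,0,0],[0,0,-0.02,0,0.5],[-0.0228,0.0044,0,0,0.5],[-0.0228,0.0044,0,0,0.5],[0,0,0,0,0.5],[0,0,0,0,0.5],[0,0,0,0,0.5]]'; python3 - <<'E'
from h import *
i=camera_info('wrist');print(i);print(get_state()['tool_pos'],get_state()['tcp_rot'])
im=read_camera('wrist');cv2.imwrite('pics/w1.png',im)
im=read_camera('scene');cv2.imwrite('pics/s2.png',im)
E
```

```text
clock: 11.82
tool_pos: [0.5648, -0.0209, 0.2178]
tcp_rot: [0.0, 0.74, -0.672, 0.0]
force: [-0.4, 1.0, 0.0]
grip_width: 0.0427
finger_force: 0.0
{'fx': 371.64829954431775, 'fy': 371.64829954431775, 'cx': 314.2766757825652, 'cy': 229.9955268651334, 'rvec': array([-0.14905422,  3.07962318,  0.51665726]), 'tvec': array([0.56025861, 0.03242554, 0.39302106])}
[ 0.56481162 -0.02087134  0.21776372] [ 1.65790157e-04  7.40412910e-01 -6.72152246e-01  2.31262421e-04]
```

View pics/w1.png

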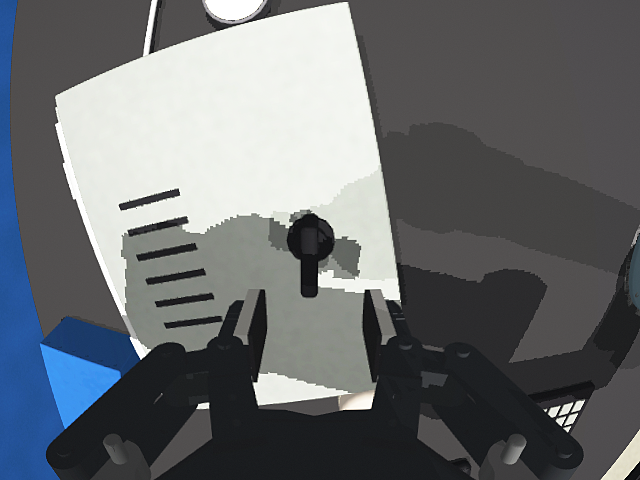

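The wrist picture shows the wing as an almost vertical bar, x = 302 to 317, with its near end at (309,297) and its far end by the collar near (309,215). The fingers straddle it at about 250 and 375.

```bash
python3 - <<'E'
from h import *
c=camera_info('wrist');R=cv2.Rodrigues(c['rvec'])[0];o=-R.T@c['tvec']
s=get_state();from scipy.spatial.transform import Rotation as Ro
q=s['tcp_rot'];Rt=Ro.from_quat([*q[1:],q[0]]).as_matrix()
def pl(u,v,z):
    x=np.array([u-c['cx'],v-c['cy']]);r=np.hypot(*x);t=r/c['fx'];d=R.T@np.r_[x/r*np.sin(t),np.cos(t)]
    return o+d*(z-o[2])/d[2]
im=cv2.imread('pics/w1.png').max(2)
for v in range(250,300,6):
    u=np.where(im[v,285:335]<70)[0]+285
    if len(u):
        p=pl((u[0]+u[-1])/2,v,.172);print(v,u[0],u[-1],p.round(4),(Rt.T@(p-s['tool_pos'])).round(4))
for (u,v) in[(302,297),(317,297),(302,222),(317,222)]: print(pl(u,v,.172).round(4),(Rt.T@(pl(u,v,.172)-s['tool_pos'])).round(4))
for g in[(302,240),(325,240)]:pass
print(im[205:305:5,309])
E
python3 - <<'E'
import cv2
im=cv2.imread('pics/w1.png')[195:315,230:390];cv2.imwrite('pics/w1c.png',cv2.convertScaleAbs(cv2.resize(im,(800,600),interpolation=cv2.INTER_CUBIC),alpha=2.2))
E
```

```text
250 289 332 [ 0.5675 -0.0278  0.172 ] [ 0.0067 -0.002   0.0455]
256 294 327 [ 0.5672 -0.0243  0.172 ] [ 0.0032 -0.002   0.0455]
262 301 317 [ 0.5677 -0.0206  0.172 ] [-0.0005 -0.0029  0.0455]
268 301 317 [ 0.5674 -0.0169  0.172 ] [-0.0041 -0.0029  0.0455]
274 301 317 [ 0.567  -0.0132  0.172 ] [-0.0079 -0.0029  0.0455]
280 301 317 [ 0.5667 -0.0094  0.172 ] [-0.0117 -0.003   0.0455]
286 301 317 [ 0.5663 -0.0056  0.172 ] [-0.0155 -0.003   0.0455]
292 301 317 [ 0.566  -0.0016  0.172 ] [-0.0195 -0.003   0.0455]
[0.5697 0.0021 0.172 ] [-0.0228 -0.0071  0.0455]
[0.5611 0.0012 0.172 ] [-0.0228  0.0016  0.0455]
[ 0.5735 -0.0435  0.172 ] [ 0.0229 -0.0065  0.0455]
[ 0.5656 -0.0442  0.172 ] [0.0229 0.0015 0.0455]
[244  76  17  24  26  46  50  48  49  49  22  24  25  23  24  24  22  32
  29 145]
```

View pics/w1c.png

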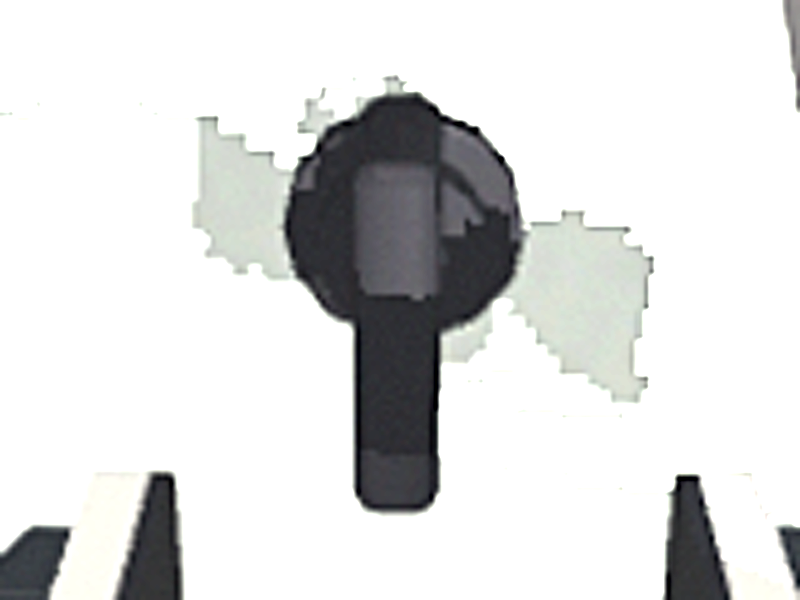

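The wing lines up with the tool (within 0.02 rad) but sits about 3 mm off in tool y. I correct that, descend and grip.

```bash
python3 -m creep '[[-0.0005,-0.003,0,0,0.4],[0,0,0.02,0,0.4],[0,0,0.02,0,0.4],[0,0,0.016,0,0.4],[0,0,0.01,0,0.4],[0,0,0.0055,0,0.4],[0,0,0,0,0.3]]'; python3 -m creep '[[0,0,0,0,0.2],[0,0,0,0,0.2],[0,0,0,0,0.15],[0,0,0,0,0.15]]'; python3 -m creep '[[0,0,0,0,0.1],[0,0,0,0,0.1],[0,0,0,0,0.1],[0,0,0,0,0.1]]'; python3 -c "
from rig import *;print(get_state()['torque'])"
```

```text
clock: 12.5
tool_pos: [0.5669, -0.02, 0.1449]
tcp_rot: [0.001, 0.74, -0.672, -0.001]
force: [0.3, 0.3, -0.7]
grip_width: 0.0258
finger_force: 0.0
clock: 12.83
tool_pos: [0.5684, -0.0199, 0.1472]
tcp_rot: [-0.0, 0.74, -0.672, 0.001]
force: [-0.8, -0.7, -0.3]
grip_width: 0.0132
finger_force: 0.0
clock: 13.17
tool_pos: [0.5676, -0.02, 0.147]
tcp_rot: [0.0, 0.74, -0.672, 0.0]
force: [-1.5, 0.3, 6.3]
grip_width: 0.0093
finger_force: 37.2
[-0.10776315  0.66976175 -0.011817  ]
```

The closed grip adds a tilting moment (0.67 N m) to the cover. I loosen to a sliding fit round the wing and press with the fingertips on the collar instead.

```bash
python3 -m creep '[[0,0,0,0,0.14],[0,0,0,0,0.14],[0,0,0,0,0.14]]'; python3 -c "
from rig import *;print(get_state()['torque'])"; python3 -m creep '[[0,0,0.002,0,0.14],[0,0,0,0,0.14],[0,0,0,0,0.14]]'|grep -E "pos|^force";python3 -m creep '[[0,0,0.001,0,0.14],[0,0,0,0,0.14],[0,0,0,0,0.14]]'|grep -E "pos|^force"; python3 -c "
from rig import *;print(get_state()['torque'])"
```

```text
clock: 13.42
tool_pos: [0.5678, -0.0198, 0.146]
tcp_rot: [-0.0, 0.74, -0.672, -0.0]
force: [-1.1, 0.5, -0.5]
grip_width: 0.0119
finger_force: 0.0
[ 0.00698012  0.03847102 -0.04258656]
tool_pos: [0.5675, -0.0198, 0.1438]
force: [-0.5, 0.3, 0.3]
tool_pos: [0.5676, -0.0198, 0.1431]
force: [0.4, 0.0, 0.8]
[0.02551669 0.02639558 0.01053786]
```

```bash
for i in 1 2; do python3 -m creep '[[0,0,0.0007,0,0.14],[0,0,0,0,0.14],[0,0,0,0,0.14]]'|grep -E "pos|^force"; done
```

```text
tool_pos: [0.5678, -0.0198, 0.1428]
force: [-0.8, -0.6, 2.7]
tool_pos: [0.5677, -0.0198, 0.1424]
force: [-1.7, 0.2, 5.6]
```

```bash
for i in 1 2; do python3 -m creep '[[0,0,0.0007,0,0.14],[0,0,0,0,0.14],[0,0,0,0,0.14]]'|grep -E "pos|^force"; done
```

```text
tool_pos: [0.5677, -0.0199, 0.1421]
force: [-2.8, -0.4, 6.8]
tool_pos: [0.5677, -0.0199, 0.1417]
force: [-3.2, 0.7, 8.5]
```

```bash
for z in 1; do python3 -m creep '[[0,0,0.0006,0,0.14],[0,0,0.0006,0,0.14],[0,0,0,0,0.14],[0,0,0,0,0.14]]'|grep -E "pos|^force"; done; python3 -c "
from rig import *;print(get_state()['torque'])"
```

```text
tool_pos: [0.5677, -0.0199, 0.1411]
force: [-4.8, 0.8, 12.1]
[ 0.00996103  1.05432307 -0.05002623]
```

```bash
python3 -m creep '[[0,0,0.0002,0.04,0.14],[0,0,0,0.04,0.14],[0,0,0,0.04,0.14],[0,0,0,0.04,0.14],[0,0,0,0.04,0.14],[0,0,0,0,0.14]]'|grep -E "pos|rot|^force|grip"; python3 -c "
from rig import *;print(get_state()['torque'])"
```

```text
tool_pos: [0.5676, -0.0201, 0.1411]
tcp_rot: [0.0, -0.669, 0.743, -0.001]
force: [-5.4, 0.4, 14.0]
grip_width: 0.0117
[-0.03199929  1.25827552 -0.02071096]
```

```bash
python3 -m creep '[[0,0,0,0.04,0.14],[0,0,0,0.04,0.14],[0,0,0,0.04,0.14]]'|grep -E "^force|grip"; python3 -c "
from rig import *;print(get_state()['torque'])";  python3 -m creep '[[0,0,0,0.04,0.14],[0,0,0,0.04,0.14]]'|grep -E "rot|^force|grip"; python3 -c "
from rig import *;print(get_state()['torque'])"
```

```text
force: [-5.7, -0.4, 14.5]
grip_width: 0.0117
[-0.07795227  1.22818879  0.04409326]
tcp_rot: [0.0, -0.591, 0.806, -0.001]
force: [-6.0, -0.7, 13.9]
grip_width: 0.0118
[-0.05413039  1.23208409  0.03748807]
```

```bash
python3 -m creep '[[0,0,0,0.04,0.14],[0,0,0,0.04,0.14]]'|grep -E "^force|grip"; python3 -c "
from rig import *;print(get_state()['torque'])";  python3 -m creep '[[0,0,0,0.04,0.14],[0,0,0,0.04,0.14]]'|grep -E "rot|^force|grip"; python3 -c "
from rig import *;print(get_state()['torque'])"
```

```text
force: [-6.3, -0.7, 14.1]
grip_width: 0.012
[-0.10684072  1.25823896  0.05313112]
tcp_rot: [0.0, -0.525, 0.851, -0.001]
force: [-6.2, -0.4, 14.2]
grip_width: 0.0118
[-0.07665496  1.30885475  0.07318702]
```

```bash
for i in 1 2; do python3 -m creep '[[0,0,0,0.05,0.14],[0,0,0,0.05,0.14],[0,0,0,0.05,0.14],[0,0,0,0.05,0.14]]'|grep -E "rot|^force|grip"; python3 -c "
from rig import *;print(get_state()['torque'])"; done
```

```text
tcp_rot: [0.0, -0.437, 0.899, -0.001]
force: [-6.0, 0.3, 14.4]
grip_width: 0.012
[0.02322295 1.33243035 0.06267986]
tcp_rot: [0.0, -0.345, 0.939, -0.001]
force: [-6.4, -0.5, 15.7]
grip_width: 0.012
[-0.05698395  1.35435342  0.08196772]
```

```bash
python3 -m creep '[[0,0,-0.0005,0.05,0.14],[0,0,0,0.05,0.14],[0,0,0,0.05,0.14],[0,0,0,0.05,0.14],[0,0,0,0.05,0.14],[0,0,0,0.05,0.14]]'|grep -E "rot|^force|grip"; python3 -c "
from rig import *;print(get_state()['torque'])"; python3 -m creep '[[0,0,0,0.04,0.14],[0,0,0,0.04,0.14]]'|grep -E "rot|^force|grip"; python3 -c "
from rig import *;print(get_state()['torque'])"
```

```text
tcp_rot: [0.0, -0.201, 0.98, -0.001]
force: [-5.2, 0.4, 12.3]
grip_width: 0.0122
[-0.05075755  1.18660136  0.08739981]
tcp_rot: [0.0, -0.162, 0.987, -0.001]
force: [-5.6, -0.7, 13.4]
grip_width: 0.0116
[-0.09235213  1.13859147  0.04422509]
```

Total spin is 1.34 so far; now small steps until the stop is felt.

```bash
for i in 1 2 3; do python3 -m creep '[[0,0,0,0.03,0.14],[0,0,0,0,0.14]]'|grep -E "rot|^force"; python3 -c "
from rig import *;print(get_state()['torque'])"; done
```

```text
tcp_rot: [0.0, -0.148, 0.989, -0.001]
force: [-5.4, -0.0, 12.5]
[-0.07156248  1.19108001  0.01097606]
tcp_rot: [0.0, -0.133, 0.991, -0.001]
force: [-5.9, -0.1, 12.7]
[-0.04256097  1.2267914   0.03843572]
tcp_rot: [0.0, -0.118, 0.993, -0.0]
force: [-6.6, 0.8, 12.7]
[-0.02087327  1.14146677  0.08254908]
```

```bash
for i in 1 2 3; do python3 -m creep '[[0,0,0,0.03,0.14],[0,0,0,0,0.14]]'|grep -E "rot|^force"; python3 -c "
from rig import *;print(get_state()['torque'])"; done
```

```text
tcp_rot: [0.0, -0.103, 0.995, -0.0]
force: [-5.9, 0.3, 12.0]
[0.10925365 1.1770483  0.11506395]
tcp_rot: [0.0, -0.089, 0.996, -0.0]
force: [-6.1, 0.5, 12.1]
[0.05567982 1.17228696 0.46283531]
tcp_rot: [0.0, -0.074, 0.997, -0.0]
force: [-5.6, 0.8, 12.0]
[0.12767796 1.2168487  0.6135556 ]
```

The stop is felt: the torque rose sharply with the wing at about 1.57 rad. I ease the twist off, then lift straight up.

```bash
python3 -m creep '[[0,0,0,-0.05,0.14],[0,0,0,-0.05,0.14],[0,0,0,0,0.14],[0,0,-0.001,0,0.14],[0,0,-0.001,0,0.16],[0,0,-0.002,0,0.2],[0,0,-0.003,0,0.3],[0,0,0,0,0.3]]'; python3 -m creep '[[0,0,-0.01,0,0.4],[0,0,-0.02,0,0.4],[0,0,-0.02,0,0.4],[0,0,-0.02,0,0.4],[0,0,-0.03,0,0.4],[0,0,0,0,0.4],[0,0,0,0,0.4]]'; python3 - <<'E'
from h import *
c=camera_info('wrist');R=cv2.Rodrigues(c['rvec'])[0];o=-R.T@c['tvec']
np.savez('w2',R=R,o=o,f=c['fx'],c=[c['cx'],c['cy']])
a=read_camera('wrist');cv2.imwrite('pics/w2.png',a);b=read_camera('scene')
cv2.imwrite('pics/m2.png',np.hstack([a[60:460,120:520],cv2.resize(b[150:350,220:420],(400,400))]))
E
```

```text
clock: 19.5
tool_pos: [0.5678, -0.0199, 0.1468]
tcp_rot: [0.0, -0.123, 0.992, -0.0]
force: [0.3, 0.4, 0.1]
grip_width: 0.0259
finger_force: 0.0
clock: 20.08
tool_pos: [0.5692, -0.0201, 0.2491]
tcp_rot: [0.002, -0.123, 0.992, -0.001]
force: [0.6, -1.0, -0.5]
grip_width: 0.0343
finger_force: 0.0
```

View pics/m2.png

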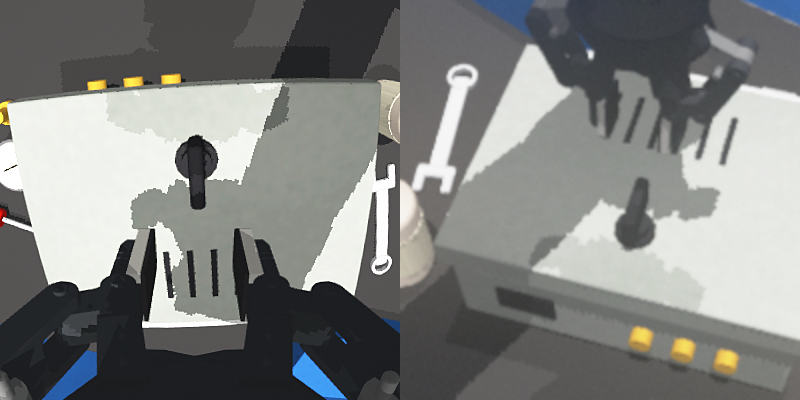

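The wing now stands square to the front edge, parallel to the slots, and the cover is shut. I measure the wing's angle against the box.

```bash
python3 - <<'E'
import numpy as np,cv2
d=np.load('w2.npz');R,o,f,c=d['R'],d['o'],float(d['f']),d['c']
def pl(u,v,z):
    x=np.array([u,v])-c;r=np.hypot(*x);t=r/f;w=R.T@np.r_[x/r*np.sin(t),np.cos(t)]
    return (o+w*(z-o[2])/w[2])[:2]
im=cv2.imread('pics/w2.png').max(2)
P=[]
for v in range(244,268,2):
    u=np.where(im[v,295:340]<70)[0]+295
    P.append(pl((u[0]+u[-1])/2,v,.171)); print(v,u[0],u[-1])
P=np.array(P);vx,vy,_,_=cv2.fitLine(P.astype(np.float32),cv2.DIST_L2,0,.01,.01).ravel();print('wing angle',np.arctan(vy/vx))
def edge(v0,u): # front edge cover: from pixels in full image
    return pl(u,v0,.126)
a,b=pl(120+75,60+92,.126),pl(120+290,60+81,.126);e=b-a;print('front edge normal',np.arctan2(*(e[::-1]))-np.pi/2,a,b)
s=[pl(120+166,60+253,.126),pl(120+169,60+296,.126)];print('slot',s,np.arctan((s[1]-s[0])[1]/(s[1]-s[0])[0]))
E
```

```text
244 309 323
246 310 324
248 310 324
250 310 324
252 310 324
254 310 324
256 310 324
258 310 324
260 310 324
262 310 325
264 311 324
266 312 324
wing angle 0.2982333
front edge normal 0.29437997439383423 [ 0.53964271 -0.11839562] [0.49371382 0.03309035]
slot [array([ 0.65503678, -0.02255235]), array([ 0.7000898 , -0.01020746])] 0.2674438370855881
```

The wing is at 0.298 rad against the box yaw of 0.297, so the knob is at its stop. The robot is clear, so I hand in.

```bash
python3 -c "
from rig import *;print(close_job())"
```

```text
the job is handed in; nothing more can be done
None
```

The cover is closed and the knob turned to its stop; it was pressed at about 12–16 N and the tongue passed without catching, though I did not separately test that it holds the cover shut, and I handed the job in after about 20 s with the robot clear.

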